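# Start the clamp screw of the board holder with a T-key

## Robot

A 6-joint arm with a two-finger parallel gripper is mounted at the origin on a cart in front of the work surface, level with it; the furniture and walls round the work are solid. World frame = base frame: x ahead of the robot, y to its left, z up, the work surface at z = 0. Lengths are in mm, angles in rad, forces in N, time in s.
With the tool pointing down it reaches from about 325 to 750 mm from the base axis. Payload 7.6 kg.
Tool frame: the origin (TCP) lies on the centre line of the jaws, within the pads' length; the fingertips stand 14 mm ahead of it and the grasp point (between the pads) lies 5 mm behind it; z points along the fingers, y is the line along which they close (so a half turn about z gives the same grasp; the last joint's range is limited). The gripper opens to 85 mm and grips with 20 to 120 N. Pads are 22 mm wide; open, the fingers measure 114 mm over their backs; the gripper's body (76 mm by 85 mm) begins 54 mm behind the grasp point. The pads swing forward as they close: fully open they stand 13 mm farther back than shut.
Start: joints at [-1.324, 0.052, 1.401, -0, 1.689, -0.07], TCP at [163.577, -498.889, 213.923] pointing down, gripper open.
Joint ranges: [-2.9, 2.9], [-0.91, 2.17], [0.12, 2.37], [-1.06, 4.2], [0.26, 2.73], [-2.93, 2.93]. Speed limits (rad/s): [2.57, 2.57, 3.01, 3.14, 3.14, 3.14].

## Interface

Orientations are given as a unit quaternion [x, y, z, w].
In Python, from rig import manip, viewer, job gives the robot as it stands. The module is installed in compiled form; this text tells all that it offers.
- The arm moves only by the tool play_rows, never from a script. Its argument "targets" is text: rows parted by semicolons, each of 7 numbers parted by spaces: the finger opening in m, from 0 to 0.0854, then the shift along the tool's x, y, z in m, then the turn, a rotation vector about the tool's x, y, z in degrees. A call has exactly 10 rows; each row shifts and turns the commanded pose from where the row before left it, along the tool's axes as they then stand; what a row does not reach is not made up. A row lasts 1/8 s, in which the tool goes at most 62.5 mm and 10.7 degrees, less where a joint would pass 70% of its speed; a pose out of reach is approached as far as the arm can. A call is refused whole if a number of a shift passes 0.0625 or a number of a turn 10.7, either way. A call with a gripper value outside its range is refused whole. The fingers move at their own pace and stop on an object; "squeeze" is the grip in N (left out, the last holds). Time passes only in rows, so rows that do not move let the fingers close, or fill a call up. It gives the time, the measured TCP pose, the force, the opening and the grip force at its end, in the units of the state.
- manip.get_obs(): the state, without advancing time (a new reading comes with each control period).
- viewer.camera(name): name is "scene" or "side" or "wrist"; returns the picture (480x640x3 uint8, red, green, blue); there is no depth.
- viewer.camera_model(name): a dict with "mtx" (3x3 intrinsics, pixels), "R" (3x3) and "t" (3): a world point X has camera coordinates R X + t. Camera axes: x right, y down, z forward; pixel columns grow to the right and rows downward; lengths in mm; the calibration is good to about 2 mm. The wrist camera is an equidistant fisheye: a pixel r from the principal point sees the ray r / f radians off the axis. A picture is of the moment at which its call begins: read the wrist's pose just before it. camera_model takes no time and is no camera call; for the wrist camera it gives the pose at the moment of the call.
- job.close_job(): hands the job in; it is judged then, once.
The state is a dict: "t": time; "joint_pos": joint angles; "dq": joint speeds; "tau": joint torques, N m; "tcp_pos": TCP position; "tool_rot": TCP orientation; "ft_force": force on the tool from outside, world axes, zero at the start; "wrist_torque": the same for the moment, N m; "gripper_width": finger opening in mm; "grasp_force": force on a finger pad.
Only numpy, scipy, OpenCV 4.12 (cv2) and the standard library are available. Lean on these libraries where they do the work, as an engineer would, in place of code of your own. Each camera call takes 0.05 s, during which the arm holds its last target. There are 200 camera calls.

## Task

Take the T-handled box key from its stand and set it square over the square-headed clamp screw of the sloping board holder, feeling gently for the flats until it drops home over the head. With the key kept in line with the screw, give the screw about a quarter turn clockwise (60 to 100 degrees), then lift the key off and put it back upright in its stand; leave everything else where it is.

Things in the scene. Friction and masses are not known exactly. Their poses are not given: they have to be found in the camera images.
- holder: Sloping board holder fixed to the bench: grey base plate 150 x 136 x 12 mm; on posts above it an aluminium bed that slopes 12 degrees, low at the holder's -x side, with a green circuit board on its upper half and a dark steel clamp bridge with one square-headed steel screw on its lower half. Origin: centre of the base's underside; x runs from the low to the high side.
- screw_top (a point): Centre of the screw head's top at the start; z points out along the screw axis, 12 degrees from vertical towards the holder's low side. Head: square prism 16 mm across flats, 16 mm high, top edges bevelled 2 mm over 3 mm; below it a 29 mm collar. How its flats stand about the axis varies and is NOT given: they are 18 to 72 degrees round from this frame's x and y. Feel for them or see them.
- screw (a joint): Angle the clamp screw has been turned clockwise (seen from above, looking at its head), rad, 0 at the start. Turning takes about 0.12 N m; counter-clockwise from 0 it is blocked. It sinks 6 mm per full turn (1.5 mm in a quarter turn) along its axis and stays where it is left.
- key_grip (a point): Centre of the key's T-bar: black, 78 mm long (this point's x), 16 mm thick (y), 20 mm high (z). z points up the key's axis, away from the socket. Key 108 mm long in all, 0.2 kg; this point is 98 mm above its open lower end. Below the bar a round steel shaft of 14 to 16 mm diameter, then a 26 mm square barrel 38 mm high.
- key_mouth (a point): Centre of the key's open lower end, axes as key_grip. Square socket 18 mm across flats, 14 mm deep, sides parallel to x and y: 1 mm play round the head on each side; it drops on only within about 7 degrees of the head's flats and then has about 8 degrees of turning play either way. Fully home, this point is 14 mm below the head's top.
- stand_floor (a point): Centre of the inner floor of the key's stand, a fixed black round cup on a flange (80 mm diameter): inside 44 mm diameter, wall 4 mm, rim 32 mm above this point, which is 7 mm above the bench. The key stands in it upright on its open end, in any turn about its axis. z up.
- dish: Grey dish of small hardware, 67 mm across, 24 mm high; bystander.
- glue_bottle: White dispensing bottle with red nozzle, 32 mm diameter, 90 mm high; bystander.
- meter: Yellow handheld multimeter lying face up, 140 x 72 x 43 mm; bystander.
- bin: Black parts bin, 100 x 68 x 45 mm; bystander.
- solder_reel: Grey reel, 64 mm diameter, 42 mm high; bystander.
- cutters: Side cutters with red handles lying flat, 131 mm long; bystander.
- spare_board: Loose green circuit board, 62 x 110 x 18 mm; bystander.
Mind the look-alikes: they are no part of the job. What is shaped like the part that bears stand_floor but brown is not meant.

How it is judged (in metres and radians):
On the way, in this order (a step that is already met when the one before it is completed fails the run):
1. the key is fully seated, square on the screw's head, before the screw has been turned (z of key_mouth in the frame of screw_top below -0.01 m and x of key_mouth in the frame of screw_top between -0.004 and 0.004 m and y of key_mouth in the frame of screw_top between -0.004 and 0.004 m and angle between the z axis of key_mouth and the z axis of screw_top, either way round below 0.1 rad and value of joint screw below 0.2 rad), for 0.2 s.
2. the screw has been turned clockwise by 60 degrees or more, the key still seated and in line (value of joint screw above 1.05 rad and z of key_mouth in the frame of screw_top below -0.008 m and angle between the z axis of key_mouth and the z axis of screw_top, either way round below 0.1 rad), for 0.1 s.
At the end, for the whole second after the job is handed in: The screw stands 60 to 100 degrees (1.05 to 1.75 rad) clockwise of its start; the key stands at rest and released in its stand, its lower end within 14 mm of the centre of the cup's floor, upright within 7 degrees (value of joint screw between 1.05 and 1.75 rad and distance between key_mouth and stand_floor below 0.014 m and angle between key_grip's own z axis and vertical below 0.12 rad and linear speed of key below 0.02 m/s); the robot touches nothing.
It fails at once if the key presses on the screw with more than 25 N (contact force between key and screw above 25 N).
It fails at once if the screw is turned with the key more than 8 degrees out of line with it (cross-threaded) (velocity of joint screw above 0.2 rad/s and angle between the z axis of key_mouth and the z axis of screw_top, either way round above 0.14 rad).
It fails at once if the fingers turn the screw's head directly (contact force between the fingers and screw above 1 N).
It fails at once if a bystander is pushed more than 30 mm (distance of any of dish, glue_bottle, meter, bin, solder_reel, cutters, spare_board from where it was at the start of the episode above 0.03 m).
It also fails if it takes over 72 s, if anything falls off the work surface, if the arm or the gripper's body presses on something with over 40 N, if the wrist force passes 120 N, or if a joint passes its speed limit or range.

## Working session

There is one attempt and no reset: what is moved stays moved. The work goes in short steps, Python scripts to look and compute and a tool call to move; the robot and the scene stay as the last step left them, time stands still between calls to the robot, and variables do not carry over. Pictures are saved under pics/ and viewed, at most 10 in all, crops included, and the job is handed in when it is done.

Besides the shell and the picture viewer there is one more tool, called after ">>>" as name(argument=value, ...) on one line, values as JSON. play_rows: Moves the arm, as the interface text tells. Its arguments: {"type":"object","properties":{"targets":{"type":"string"},"squeeze":{"type":"number"}},"required":["targets"]}

```bash
mkdir -p pics; cat > h.py <<'E'
import numpy as np, cv2
from scipy.spatial.transform import Rotation as Ro
from rig import manip, viewer, job
def snap(n,f=None):
    m=viewer.camera_model(n); im=viewer.camera(n)
    if f: cv2.imwrite('pics/'+f,im[:,:,::-1])
    return im,{k:np.array(v) for k,v in m.items()}
def ray(n,m,u,v):
    K=m['mtx']; x=(u-K[0,2])/K[0,0]; y=(v-K[1,2])/K[1,1]
    if n=='wrist':
        r=np.hypot(x,y); s=np.sin(r)/r if r>1e-9 else 1; d=np.array([x*s,y*s,np.cos(r)])
    else: d=np.array([x,y,1.])
    d=m['R'].T@d; return -m['R'].T@m['t'], d/np.linalg.norm(d)
def onz(n,m,u,v,z):
    c,d=ray(n,m,u,v); return c+d*(z-c[2])/d[2]
def proj(n,m,X):
    p=m['R']@np.array(X,float)+m['t']; K=m['mtx']
    if n=='wrist':
        r=np.hypot(p[0],p[1]); a=np.arctan2(r,p[2]); q=p[:2]/max(r,1e-9)*a
    else: q=p[:2]/p[2]
    return np.array([q[0]*K[0,0]+K[0,2],q[1]*K[1,1]+K[1,2]])
def tri(rs):
    A=sum(np.eye(3)-np.outer(d,d) for c,d in rs); b=sum((np.eye(3)-np.outer(d,d))@c for c,d in rs)
    return np.linalg.solve(A,b)
E
python3 - <<'E'
from h import *
for n in ['scene','side','wrist']:
    im,m=snap(n,n+'0.png'); print(n,m['mtx'].round(1).tolist(),(-m['R'].T@m['t']).round(0),m['R'].round(3).tolist())
print(manip.get_obs())
E
```

```text
scene [[479.3, 0.0, 317.3], [0.0, 479.3, 234.5], [0.0, 0.0, 1.0]] [ 169. -759.  948.] [[0.905, -0.426, 0.014], [-0.293, -0.646, -0.704], [0.309, 0.633, -0.71]]
side [[466.3, 0.0, 321.6], [0.0, 466.3, 230.7], [0.0, 0.0, 1.0]] [409. 962. 806.] [[-0.995, -0.097, -0.011], [-0.048, 0.588, -0.808], [0.085, -0.803, -0.59]]
wrist [[371.6, 0.0, 320.0], [0.0, 371.6, 236.7], [0.0, 0.0, 1.0]] [ 244. -473.  373.] [[0.312, -0.95, -0.002], [-0.897, -0.295, 0.329], [-0.313, -0.101, -0.944]]
{'t': 0.15, 'joint_pos': array([-1.32430709e+00,  5.26946617e-02,  1.40147025e+00, -9.45158324e-06,
        1.68862945e+00, -7.03131075e-02]), 'dq': array([ 0.00035724, -0.00182741, -0.00159916, -0.00105036, -0.00032203,
       -0.00051313]), 'tau': array([ 8.73164190e-04, -3.81951928e+01, -3.60423732e+01, -9.40523341e-05,
        4.57452712e-03, -2.68330595e-06]), 'tcp_pos': array([ 163.50461714, -498.62738389,  213.2752999 ]), 'tool_rot': array([ 9.87480653e-01,  1.57739021e-01, -5.75348464e-05, -5.98111979e-04]), 'ft_force': array([-0.36850558,  0.6391183 ,  0.49098376]), 'wrist_torque': array([ 0.00543415, -0.01732625,  0.0385825 ]), 'grasp_force': 0.0, 'gripper_width': 85.6479123948394}
```

View pics/scene0.png

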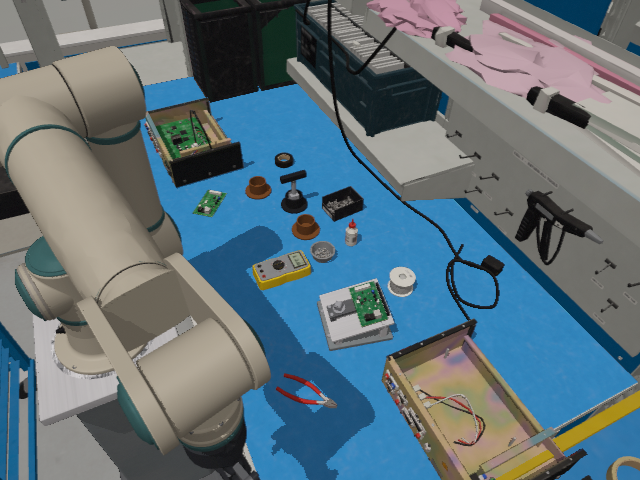

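View pics/side0.png

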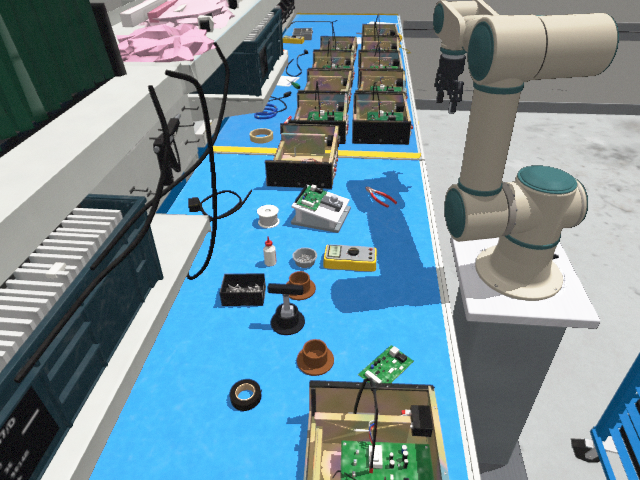

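The scene view shows three cups: the black one holding the key at (293,200), and brown ones at (258,187) and (306,227). A black tape roll also lies at (284,159). The black cup with the key fits the description. The holder is at (355,315) with its screw near (341,307). I'll confirm these in an enlarged crop.

```bash
python3 - <<'E'
import cv2,numpy as np
s=cv2.imread('pics/scene0.png');d=cv2.imread('pics/side0.png')
f=lambda im,x,y,w,h:cv2.resize(im[y:y+h,x:x+w],(400,300),interpolation=cv2.INTER_CUBIC)
a=np.vstack([np.hstack([f(s,263,160,67,50),f(s,315,275,80,60)]),np.hstack([f(d,252,275,80,60),f(d,283,175,80,60)])])
cv2.imwrite('pics/crop1.png',a)
E
```

```text
(no output)
```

View pics/crop1.png

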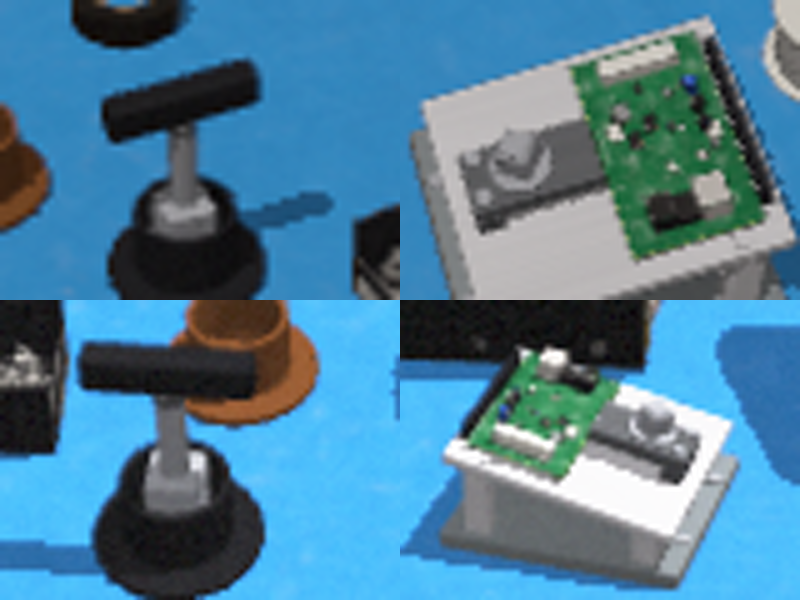

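The crop confirms the black cup with the key. The bar runs (280.6,179.7) to (306.2,173.7) in the scene view and (268,288) to (303,290) in the side view. The screw head is at scene (339,304), side (334,197).

```bash
python3 - <<'E'
from h import *
M={n:{k:np.array(v) for k,v in viewer.camera_model(n).items()} for n in ['scene','side']}
def t(a,b): 
    rs=[ray('scene',M['scene'],*a),ray('side',M['side'],*b)]; X=tri(rs); print(X.round(1),[np.linalg.norm(np.cross(X-c,d)).round(1) for c,d in rs])
t((293.5,176.9),(285.6,289)); t((280.6,179.7),(268,288)); t((306.2,173.7),(303,289.6)) 
t((280.6,179.7),(303,289.6)); t((306.2,173.7),(268,288))
for p in [(280.6,179.7),(293.5,176.9),(306.2,173.7)]: print(onz('scene',M['scene'],*p,105).round(1))
for p in [(268,288),(285.6,289),(303,289.6)]: print(onz('side',M['side'],*p,105).round(1))
print('flange side',onz('side',M['side'],287.6,322,4).round(1))
t((339.2,303.6),(334.4,197))
# holder base corners: plate bed z
im=cv2.imread('pics/scene0.png')
E
```

```text
[569.6 227.2 104.2] [np.float64(1.9), np.float64(1.9)]
[571.2 242.2 104.1] [np.float64(34.3), np.float64(34.3)]
[566.3 213.  108.4] [np.float64(37.8), np.float64(37.8)]
[531.1 228.1 106.3] [np.float64(1.8), np.float64(1.8)]
[608.6 226.6 103.4] [np.float64(1.8), np.float64(1.8)]
[533.6 230.  105. ]
[571.3 226.7 105. ]
[609.8 225.3 105. ]
[606.4 229.  105. ]
[567.5 228.9 105. ]
[529.5 227.5 105. ]
flange side [568.2 231.6   4. ]
[ 495.9 -200.7   77.7] [np.float64(2.9), np.float64(2.9)]
```

>>> play_rows(targets="0.085 0.0455 -0.02 0.007 0 0 0;0.085 0.0455 -0.02 0.007 0 0 0;0.085 0.0455 -0.02 0.007 0 0 0;0.085 0.0455 -0.02 0.007 0 0 0;0.085 0.0455 -0.02 0.007 0 0 0;0.085 0.0455 -0.02 0.007 0 0 0;0.085 0.0455 -0.02 0.007 0 0 0;0.085 0.0455 -0.02 0.007 0 0 0;0.085 0.0455 -0.02 0.007 0 0 0;0.085 0 0 0 0 0 0")

```text
t: 1.4
tcp_pos: [497.7, -197.8, 149.6]
tool_rot: [0.987, 0.16, -0.001, -0.001]
ft_force: [-0.1, -0.8, -1.1]
gripper_width: 85.0
grasp_force: 0.0
```

```bash
python3 - <<'E'
from h import *
o=manip.get_obs();print(o['t'],o['tcp_pos'],o['tool_rot'],o['joint_pos'])
im,m=snap('wrist','w1.png'); np.savez('w1.npz',**m)
u,v=proj('wrist',m,[496,-201,78]);print(u,v)
x=int(min(max(u-80,0),480));y=int(min(max(v-60,0),360));print(x,y)
cv2.imwrite('pics/w1c.png',cv2.resize(im[y:y+120,x:x+160,::-1],(800,600),interpolation=cv2.INTER_CUBIC))
E
```

```text
1.4 [ 497.74987748 -197.79714358  149.59123675] [ 9.87143677e-01  1.59831674e-01 -7.74331826e-04 -7.72582320e-04] [-4.47409740e-01  1.12258118e-01  1.46557342e+00  3.83775607e-04
  1.56591486e+00  8.02343841e-01]
323.50607287620744 246.1539280565707
243 186
```

View pics/w1.png

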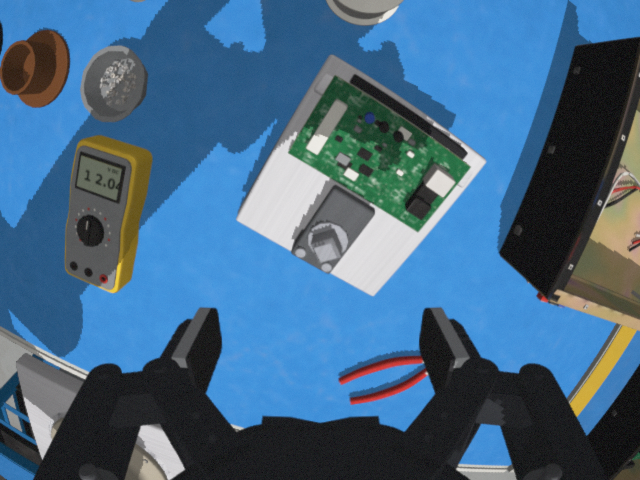

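View pics/w1c.png

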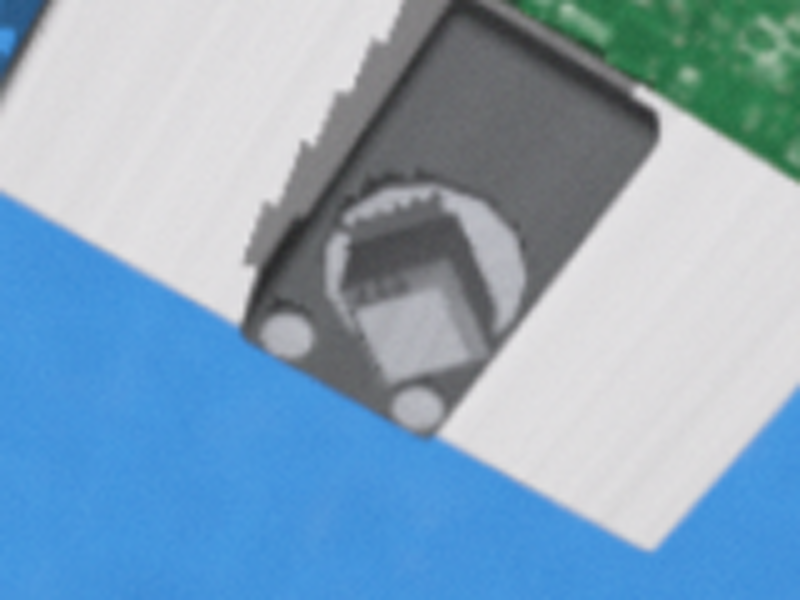

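The wrist view shows the bed's corners at (237,218), (373,295), (486,160) and (330,55). The head's bright top face in the crop is about (358,312), (438,287), (469,352), (393,384), so it is rotated from the bridge.

```bash
python3 - <<'E'
from h import *
m=dict(np.load('w1.npz')); 
M={n:{k:np.array(v) for k,v in viewer.camera_model(n).items()} for n in ['scene','side']}
cr=lambda x,y:(243+x/5,186+y/5)
a=[onz('wrist',m,*p,60) for p in [(237,218),(373,295)]]; d=a[0]-a[1]; yaw=np.degrees(np.arctan2(d[1],d[0]))
print('low edge len',np.linalg.norm(d),'yaw(y axis)',yaw)
b=[onz('wrist',m,*p,92) for p in [(330,55),(486,160)]]; d=b[0]-b[1]; print('high',np.linalg.norm(d),np.degrees(np.arctan2(d[1],d[0])))
hy=np.radians(yaw-90)
q=[cr(*p) for p in [(358,312),(438,287),(469,352),(393,384)]]
c=np.mean(q,0); 
rs=[ray('wrist',m,*c),ray('scene',M['scene'],339.2,303.6),ray('side',M['side'],334.4,197)]
X=tri(rs);print('top',X.round(1),[np.linalg.norm(np.cross(X-c_,d_)).round(1) for c_,d_ in rs])
print('wrist@z',X[2].round(1),onz('wrist',m,*c,X[2]).round(1), onz('wrist',m,*c,78).round(1))
ex=np.array([np.cos(hy),np.sin(hy),0]);ey=np.array([-ex[1],ex[0],0]);t=np.radians(12)
sz=np.array([0,0,1])*np.cos(t)-ex*np.sin(t); sx=ex*np.cos(t)+np.array([0,0,1])*np.sin(t)
P=[]
for p in q:
    o,dd=ray('wrist',m,*p); s=((X-o)@sz)/(dd@sz); w=o+s*dd-X; P.append([w@sx,w@ey])
P=np.array(P);print(P.round(1))
for i in range(4):
    e=P[(i+1)%4]-P[i]; print(np.linalg.norm(e).round(1),np.degrees(np.arctan2(e[1],e[0])).round(1),(np.degrees(np.arctan2(e[1],e[0]))%90).round(1))
print('axis',sz,'hyaw',np.degrees(hy))
# centroid of bed low/high corners for plausibility
print(a,b)
# automatic: bright top contour
im=cv2.imread('pics/w1.png'); g=cv2.cvtColor(cv2.resize(im[225:275,290:350],None,fx=8,fy=8,interpolation=cv2.INTER_CUBIC),6)
print([int(x) for x in g[220:240:8,200:360:8].mean(0)])
E
```

```text
low edge len 116.88964873774415 yaw(y axis) 76.8431661027166
high 114.28948587772139 77.58681594396633
top [ 494.6 -202.2   78.8] [np.float64(2.6), np.float64(3.6), np.float64(3.0)]
wrist@z 78.8 [ 492.3 -203.9   78.8] [ 492. -204.   78.]
[[ -3.4   5.8]
 [  6.   -1. ]
 [ -0.3  -9.8]
 [-10.6  -4. ]]
11.6 -35.7 54.3
10.8 -125.3 54.7
11.8 150.9 60.9
12.1 53.9 53.9
axis [-0.20245415  0.0473243   0.9781476 ] hyaw -13.156833897283406
[array([ 490.2509343 , -138.15467383,   60.        ]), array([ 463.6448257, -251.9760469,   60.       ])] [array([ 611.9342352 , -165.93536979,   92.        ]), array([ 587.3665606 , -277.55309216,   92.        ])]
[108, 134, 162, 170, 172, 173, 177, 178, 179, 178, 176, 178, 180, 180, 179, 176, 175, 178, 179, 175]
```

>>> play_rows(targets="0.085 0.025 -0.047 -0.012 0 0 0;0.085 0.025 -0.048 -0.008 0 0 0;0.085 0.025 -0.048 -0.005 0 0 0;0.085 0.025 -0.048 -0.005 0 0 0;0.085 0.025 -0.048 -0.005 0 0 0;0.085 0.025 -0.048 -0.005 0 0 0;0.085 0.026 -0.047 0 0 0 0;0.085 0.026 -0.047 0 0 0 0;0.085 0 0 0 0 0 9.7;0.085 0 0 0 0 0 9.7")

```text
t: 2.7
tcp_pos: [570.0, 223.9, 190.7]
tool_rot: [1.0, -0.014, -0.0, 0.0]
ft_force: [0.2, -0.2, 0.7]
gripper_width: 84.7
grasp_force: 0.0
```

```bash
python3 - <<'E'
from h import *
o=manip.get_obs();print(o['t'],o['tcp_pos'],o['tool_rot'],o['joint_pos'])
im,m=snap('wrist','w2.png'); np.savez('w2.npz',**m)
print(proj('wrist',m,[569.5,227.5,105]),proj('wrist',m,[569.5,227.5,39]))
cv2.imwrite('pics/w2c.png',cv2.resize(im[100:400,120:520,::-1],(800,600),interpolation=cv2.INTER_CUBIC))
E
```

```text
2.7 [570.00984719 223.91877117 190.72557564] [ 9.99903699e-01 -1.38731607e-02 -1.57590656e-04  3.20850220e-04] [ 3.14269321e-01  3.07737864e-01  1.15922285e+00 -5.08648807e-04
  1.67513710e+00  1.91276001e+00]
[314.36058536 236.46296046] [315.44978234 211.4771218 ]
```

View pics/w2c.png

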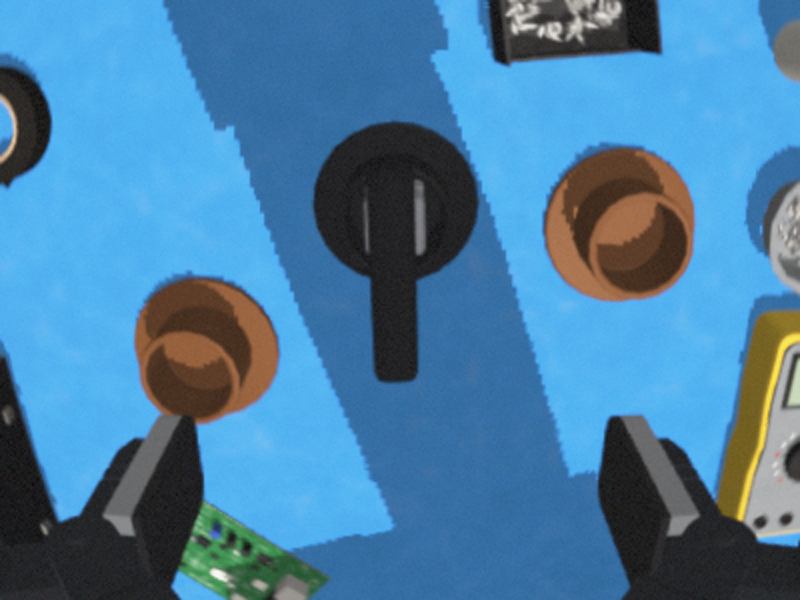

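The wrist crop shows the bar vertical in the image, centred at crop x 394, with its near end at (395,381). The flange circle is at about (396,202) with radius 81, and the brown cups sit to either side.

```bash
python3 - <<'E'
from h import *
m=dict(np.load('w2.npz')); f=lambda x,y,z:onz('wrist',m,120+x/2,100+y/2,z).round(1)
print('near end top',f(396,372,115),'sides near',f(371,370,115),f(418,370,115),'mid/far',f(373,200,115),f(416,200,115))
print('flange L,R,B,T',f(314,202,3),f(478,202,3),f(396,281,3),f(396,122,3))
E
```

```text
near end top [535.7 225.9 115. ] sides near [536.8 234.7 115. ] [536.3 218.1 115. ] mid/far [598.3 231.6 115. ] [597.9 217.6 115. ]
flange L,R,B,T [571.3 265.    3. ] [569.1 185.9   3. ] [529.7 226.6   3. ] [608.8 224.4   3. ]
```

>>> play_rows(targets="0.085 0.0005 -0.002 0.03 0 0 0;0.085 0 0 0.03 0 0 0;0.085 0 0 0.031 0 0 0;0.085 0 0 0 0 0 0;0.04 0 0 0 0 0 0;0.025 0 0 0 0 0 0;0.018 0 0 0 0 0 0;0.01 0 0 0 0 0 0;0.01 0 0 0 0 0 0;0.01 0 0 0 0 0 0", squeeze=100)

```text
t: 4.0
tcp_pos: [570.4, 226.7, 99.9]
tool_rot: [1.0, -0.011, -0.0, 0.0]
ft_force: [-0.1, -0.1, -0.5]
gripper_width: 9.6
grasp_force: 0.0
```

```bash
python3 - <<'E'
from h import *
s,_=snap('scene');d,_=snap('side');w,m=snap('wrist')
print(manip.get_obs()['gripper_width'])
f=lambda im,x,y,w_,h:cv2.resize(im[y:y+h,x:x+w_,::-1],(400,300),interpolation=cv2.INTER_CUBIC)
cv2.imwrite('pics/g1.png',np.vstack([np.hstack([f(s,250,130,100,75),f(d,240,250,100,75)]),np.hstack([f(w,220,180,200,150),f(w,0,0,640,480)])]))
E
```

```text
9.86416564103454
```

View pics/g1.png

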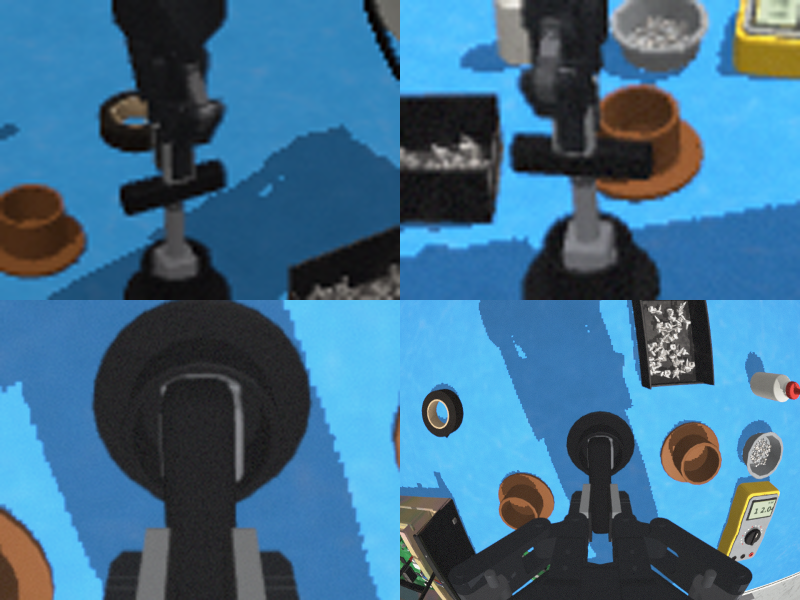

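The fingers appear to straddle the bar near its top, but no grip force is reported. I'll command a full close to see whether they hold.

>>> play_rows(targets="0.0 0 0 0 0 0 0;0.0 0 0 0 0 0 0;0.0 0 0 0 0 0 0;0.0 0 0 0 0 0 0;0.0 0 0 0 0 0 0;0.0 0 0 0 0 0 0;0.0 0 0 0 0 0 0;0.0 0 0 0 0 0 0;0.0 0 0 0 0 0 0;0.0 0 0 0 0 0 0")

```text
t: 5.4
tcp_pos: [570.4, 226.7, 99.9]
tool_rot: [1.0, -0.011, 0.0, 0.0]
ft_force: [0.2, 1.0, -0.3]
gripper_width: 0.3
grasp_force: 0.0
```

```bash
python3 - <<'E'
from h import *
s,ms=snap('scene','s2.png');d,md=snap('side','d2.png');w,m=snap('wrist','w3.png')
o=manip.get_obs();print(o['gripper_width'],o['grasp_force'],o['t'])
for z in (86,100,105,115): print(z,proj('scene',ms,[570.4,226.7,z]).round(1),proj('side',md,[570.4,226.7,z]).round(1))
f=lambda im,x,y,w_,h:cv2.resize(im[y:y+h,x:x+w_,::-1],(400,300),interpolation=cv2.INTER_CUBIC)
cv2.imwrite('pics/g2.png',np.hstack([f(s,263,145,60,45),f(d,255,265,60,45)]))
E
```

```text
0.1899503468324362 0.0 5.55
86 [293.4 182.3] [285.  294.6]
100 [293.3 178.4] [284.6 289.9]
105 [293.2 177. ] [284.4 288.2]
115 [293.1 174.2] [284.2 284.8]
```

View pics/g2.png

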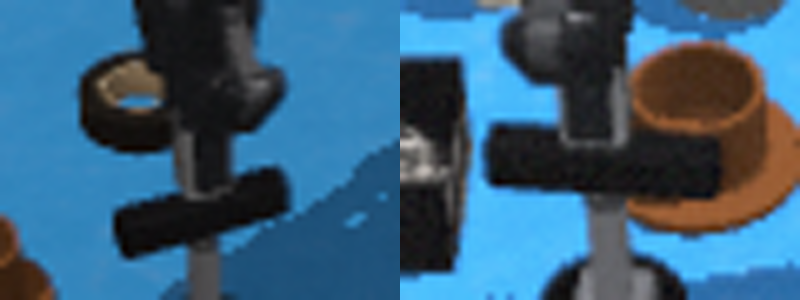

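```bash
python3 - <<'E'
from h import *
o=manip.get_obs();m={k:np.array(v) for k,v in viewer.camera_model('wrist').items()}
R=Ro.from_quat(o['tool_rot']).as_matrix()
for x in (-11,11):
  print(x,[(z,proj('wrist',m,o['tcp_pos']+R@[x,5,z]).round(0).tolist()) for z in (14,0,-5,-14,-25)])
w=cv2.imread('pics/w3.png',0); print(w[284:330:2,320].tolist()); print(w[284:330:2,324].tolist())
E
```

```text
-11 [(14, [329.0, 299.0]), (0, [329.0, 313.0]), (-5, [330.0, 318.0]), (-14, [330.0, 328.0]), (-25, [330.0, 342.0])]
11 [(14, [329.0, 261.0]), (0, [330.0, 273.0]), (-5, [330.0, 277.0]), (-14, [331.0, 286.0]), (-25, [331.0, 298.0])]
[34, 34, 38, 40, 39, 33, 38, 36, 37, 35, 33, 37, 39, 36, 32, 42, 37, 34, 38, 40, 38, 36, 38]
[35, 35, 34, 33, 40, 51, 83, 85, 85, 78, 74, 75, 73, 72, 70, 73, 64, 65, 67, 67, 66, 70, 66]
```

All three views put the shut fingertips at the bar's top (z about 114), not 28 mm lower as the tool data would give. So I open, go about 25 mm deeper (clear of the cup and body either way) and close again.

>>> play_rows(targets="0.0 0 0 -0.01 0 0 0;0.085 0 0 0 0 0 0;0.085 0 0 0 0 0 0;0.085 0 0 0 0 0 0;0.085 0 0 0.017 0 0 0;0.085 0 0 0.017 0 0 0;0.0 0 0 0 0 0 0;0.0 0 0 0 0 0 0;0.0 0 0 0 0 0 0;0.0 0 0 0 0 0 0", squeeze=100)

```text
t: 6.8
tcp_pos: [571.0, 226.8, 76.9]
tool_rot: [1.0, -0.011, 0.001, -0.0]
ft_force: [0.3, -0.7, 1.8]
gripper_width: 13.8
grasp_force: 99.1
```

```bash
python3 - <<'E'
from h import *
s,ms=snap('scene','s3.png');d,md=snap('side','d3.png');w,m=snap('wrist','w4.png')
f=lambda im,x,y,w_,h:cv2.resize(im[y:y+h,x:x+w_,::-1],(400,300),interpolation=cv2.INTER_CUBIC)
cv2.imwrite('pics/g3.png',np.vstack([np.hstack([f(s,263,155,60,45),f(d,255,270,60,45)]),np.hstack([f(w,260,210,120,90),f(w,200,150,240,180)])]))
o=manip.get_obs();print(o['gripper_width'],o['grasp_force'],o['tool_rot'])
E
```

```text
13.93372903261567 99.25451517105103 [ 9.99940014e-01 -1.09178776e-02  8.49796821e-04 -2.15410811e-04]
```

View pics/g3.png

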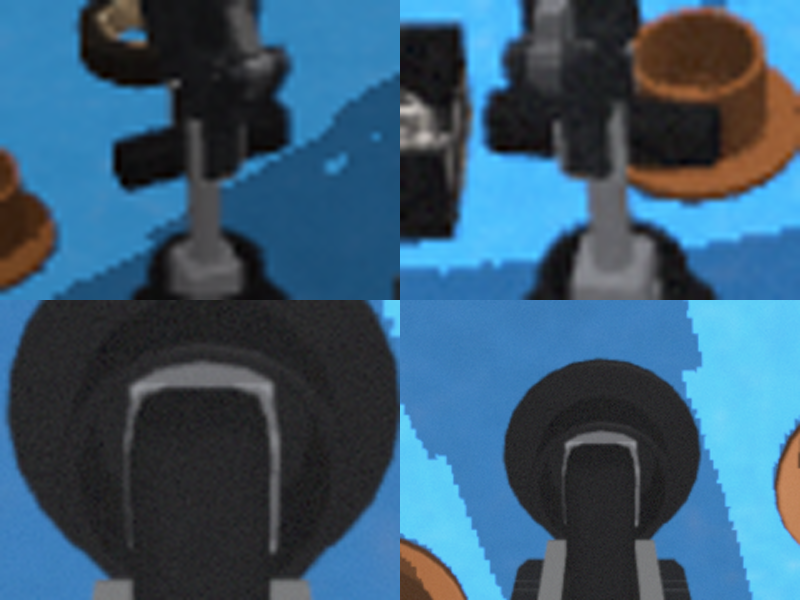

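The bar now sits between the pads (99 N) with the tips just below it. Next I work out where the key's axis lies along tool x.

```bash
python3 - <<'E'
from h import *
o=manip.get_obs();print(o['tcp_pos'],o['joint_pos'])
m={k:np.array(v) for k,v in viewer.camera_model('wrist').items()}
f=lambda x,y,z:onz('wrist',m,260+x/3.333,210+(y-300)/3.333,z).round(1)
print('bar end',f(203,388,115),'barrel top corners',f(130,386,45),f(272,386,45))
M={n:{k:np.array(v) for k,v in viewer.camera_model(n).items()} for n in ['scene','side']}
# bar ends in scene/side
p=[(263+117/6.667,155+160/6.667),(263+288/6.667,155+118/6.667)]
print([onz('scene',M['scene'],*q,105).round(1) for q in p])
p=[(255+88/6.667,270+122/6.667),(255+318/6.667,270+133/6.667)]
print([onz('side',M['side'],*q,105).round(1) for q in p])
E
```

```text
[570.94924753 226.79288044  76.82955013] [ 3.18076532e-01  3.80357039e-01  1.29923827e+00 -1.42277443e-04
  1.46024971e+00  1.91072463e+00]
bar end [613.4 225.2 115. ] barrel top corners [589.8 237.6  45. ] [589.3 214.3  45. ]
[array([534.6, 232.9, 105. ]), array([611.7, 229.5, 105. ])]
[array([605.8, 229.9, 105. ]), array([530. , 228.7, 105. ])]
```

>>> play_rows(targets="0.0 0 0 -0.055 0 0 0;0.0 0 0 -0.055 0 0 0;0.0 -0.0113 0.0534 0 0 0 0;0.0 -0.0113 0.0534 0 0 0 0;0.0 -0.0113 0.0534 0 0 0 0;0.0 -0.0113 0.0534 0 0 0 0;0.0 -0.0113 0.0534 0 0 0 0;0.0 -0.0113 0.0534 0 0 0 0;0.0 -0.0113 0.0534 0 0 0 0;0.0 -0.0113 0.0534 0 0 0 0")

```text
t: 8.2
tcp_pos: [469.8, -199.9, 185.5]
tool_rot: [1.0, -0.011, -0.0, -0.0]
ft_force: [0.2, 0.2, -2.0]
gripper_width: 14.0
grasp_force: 98.5
```

```bash
python3 - <<'E'
from h import *
o=manip.get_obs();print(o['t'],o['tcp_pos'],o['tool_rot'],o['gripper_width'],o['grasp_force'],o['ft_force'])
R0=Ro.from_quat(o['tool_rot'])
hy=np.radians(-12.8);t=np.radians(12);ex=np.array([np.cos(hy),np.sin(hy),0]);Z=np.array([0,0,1]);ey=np.cross(Z,ex)
sz=Z*np.cos(t)-ex*np.sin(t);sx=ex*np.cos(t)+Z*np.sin(t);a=np.radians(55)
x=np.cos(a)*sx+np.sin(a)*ey; T=np.column_stack([x,np.cross(-sz,x),-sz])
print('rotvec',(R0.inv()*Ro.from_matrix(T)).as_rotvec(degrees=True).round(2))
w,m=snap('wrist','w5.png'); mt=o['tcp_pos']+R0.as_matrix()@[0,0,70]; print('mouth px',proj('wrist',m,mt))
E
```

```text
8.2 [ 469.8275667  -199.93577709  185.47426108] [ 9.99940822e-01 -1.08743877e-02 -2.77759265e-04 -1.50686489e-04] 14.048065297103786 98.45937252044678 [ 0.20520525  0.23748199 -2.03477061]
rotvec [ -6.77  10.3  -43.28]
mouth px [319.49768989 243.47138815]
```

>>> play_rows(targets="0.0 0 0 0 -1.354 2.06 -8.656;0.0 0 0 0 -1.354 2.06 -8.656;0.0 0 0 0 -1.354 2.06 -8.656;0.0 0 0 0 -1.354 2.06 -8.656;0.0 0 0 0 -1.354 2.06 -8.656;0.0 0 0 -0.02 0 0 0;0.0 0 0 -0.02 0 0 0;0.0 0 0 0 0 0 0;0.0 0 0 0 0 0 0;0.0 0 0 0 0 0 0")

```text
t: 9.5
tcp_pos: [462.3, -196.4, 223.6]
tool_rot: [0.928, 0.358, 0.086, 0.058]
ft_force: [0.6, -0.2, -1.5]
gripper_width: 13.8
grasp_force: 98.7
```

```bash
python3 - <<'E'
from h import *
o=manip.get_obs();print(o['t'],o['tcp_pos'],o['tool_rot'],o['joint_pos'])
w,m=snap('wrist','w6.png'); np.savez('w6.npz',p=o['tcp_pos'],q=o['tool_rot'],**m)
R=Ro.from_quat(o['tool_rot']).as_matrix(); mt=o['tcp_pos']+R@[0,0,70]
print('mouth',mt,proj('wrist',m,mt),'head',proj('wrist',m,[493,-203.5,78]))
for a in (-13,13):
  for b in (-13,13): print(a,b,proj('wrist',m,o['tcp_pos']+R@[a,b,70]).round(1),proj('wrist',m,o['tcp_pos']+R@[a,b,32]).round(1))
x,y=260,150
cv2.imwrite('pics/w6c.png',cv2.resize(w[y:y+90,x:x+120,::-1],(800,600),interpolation=cv2.INTER_CUBIC))
E
```

```text
9.5 [ 462.30237864 -196.35115263  223.62901699] [0.92792811 0.35802268 0.08624921 0.05770838] [-0.51015119 -0.18708064  1.62224077  0.05892654  1.50699343  0.32630898]
mouth [ 476.39953563 -199.52495969  155.13670272] [319.7324745  243.26002604] head [320.7570292  211.27968994]
-13 -13 [300.4 261.4] [297.2 287. ]
-13 13 [339.1 261.4] [342.1 287. ]
13 -13 [299.7 224.4] [296.1 244.9]
13 13 [339.8 224.5] [343.2 244.9]
```

View pics/w6c.png

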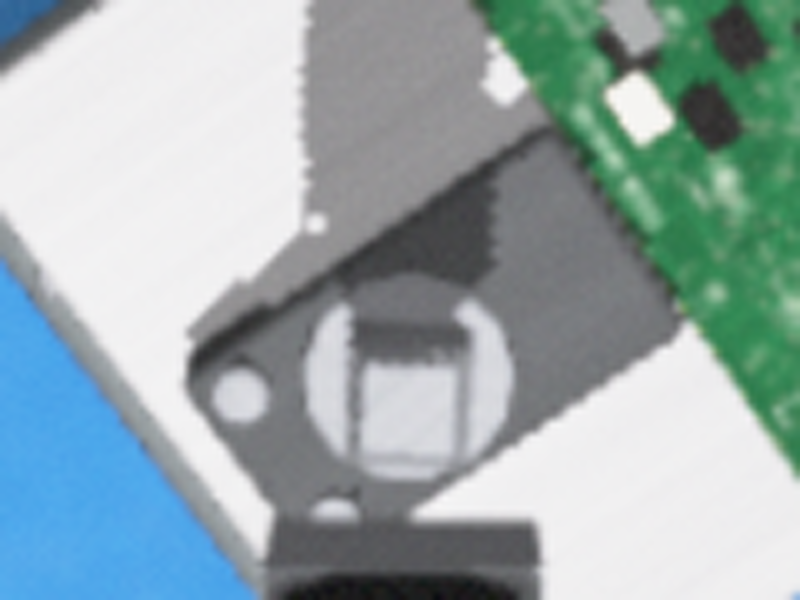

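The crop shows the head's top face square to the image, at about (362..456, 362..457), so the yaw is right. The barrel's lower front edge is at y=520, x 270..538, already parallel to the head's flats.

```bash
python3 - <<'E'
from h import *
a=dict(np.load('w1.npz'));b=dict(np.load('w6.npz'));R=Ro.from_quat(b['q']).as_matrix()
h=(260+409/6.667,150+410/6.667)
rs=[ray('wrist',a,325.7,253.1),ray('wrist',b,*h)];X=tri(rs);print('tri',X.round(1),[np.linalg.norm(np.cross(X-c,d)).round(1) for c,d in rs])
M={n:{k:np.array(v) for k,v in viewer.camera_model(n).items()} for n in ['scene','side']}
r4=rs+[ray('scene',M['scene'],339.2,303.6),ray('side',M['side'],334.4,197)];print('all',tri(r4).round(1))
for z in (75,77,79,81): 
    P=onz('wrist',b,*h,z); print(z,P.round(1),'tool',(R.T@(P-b['p'])).round(1))
# mouth front corners at tool z=70
def ontool(u,v,zt):
    c,d=ray('wrist',b,u,v); c=R.T@(c-b['p']);d=R.T@d; return (c+d*(zt-c[2])/d[2]).round(1)
for x in (270,404,538): print('mouth front',ontool(260+x/6.667,150+520/6.667,70))
for zt in (-18,-38): print('bar end',zt,ontool(260+404/6.667,150+570/6.667,zt))
P=[ontool(260+x/6.667,150+y/6.667,148)[:2] for x,y in [(362,362),(456,362),(456,457),(362,457)]];print(P)
for x,y in [(305,377),(514,377),(410,273),(410,480)]: print('collar',ontool(260+x/6.667,150+y/6.667,148+15))
E
```

```text
tri [ 493.1 -203.3   81.6] [np.float64(0.1), np.float64(0.1)]
all [ 494.1 -202.7   79. ]
75 [ 493.2 -204.7   75. ] tool [ -0.8   1.3 152. ]
77 [ 493.2 -204.2   77. ] tool [ -0.2   1.3 150.1]
79 [ 493.2 -203.8   79. ] tool [  0.3   1.3 148.1]
81 [ 493.2 -203.3   81. ] tool [  0.9   1.3 146.1]
mouth front [ 10.6 -12.5  70. ]
mouth front [10.6  0.6 70. ]
mouth front [10.6 13.6 70. ]
bar end -18 [ 35.7   0.5 -18. ]
bar end -38 [ 42.6   0.4 -38. ]
[array([ 6.7, -4.8]), array([6.7, 7.3]), array([-6. ,  7.4]), array([-6. , -4.8])]
collar [  0.8 -12.7 163. ]
collar [  0.9  15.5 163. ]
collar [ 15.2   1.4 163. ]
collar [-13.7   1.5 163. ]
```

>>> play_rows(targets="0.0 0.0029 0.0007 0.01 0 0 0;0.0 0 0 0.01 0 0 0;0.0 0 0 0.01 0 0 0;0.0 0 0 0.01 0 0 0;0.0 0 0 0.01 0 0 0;0.0 0 0 0.01 0 0 0;0.0 0 0 0.006 0 0 0;0.0 0 0 0.004 0 0 0;0.0 0 0 0 0 0 0;0.0 0 0 0 0 0 0")

```text
t: 10.8
tcp_pos: [479.6, -198.5, 157.4]
tool_rot: [0.928, 0.358, 0.087, 0.059]
ft_force: [0.0, 0.5, -0.8]
gripper_width: 13.8
grasp_force: 98.7
```

```bash
cat > st.py <<'E'
from h import *
b=dict(np.load('w6.npz'));R=Ro.from_quat(b['q']).as_matrix();o=manip.get_obs()
r=Ro.from_quat(b['q']).inv()*Ro.from_quat(o['tool_rot'])
print('t',round(o['t'],2),'moved in w6 tool axes',(R.T@(o['tcp_pos']-b['p'])).round(2),'rot',r.as_rotvec(degrees=True).round(2),'F tool',(R.T@o['ft_force']).round(1),'M',(R.T@o['wrist_torque']).round(2),'q',o['joint_pos'].round(2),o['gripper_width'].round(1))
E
python3 st.py
```

```text
Traceback (most recent call last):
  File "st.py", line 4, in <module>
    print('t',round(o['t'],2),'moved in w6 tool axes',(R.T@(o['tcp_pos']-b['p'])).round(2),'rot',r.as_rotvec(degrees=True).round(2),'F tool',(R.T@o['ft_force']).round(1),'M',(R.T@o['wrist_torque']).round(2),'q',o['joint_pos'].round(2),o['gripper_width'].round(1))
                                                                                                                                                                                                                                           ^^^^^^^^^^^^^^^^^^^^^^^^
AttributeError: 'float' object has no attribute 'round'
```

```bash
sed -i "s/,o\['gripper_width'\].round(1))/)/" st.py; python3 st.py; python3 - <<'E'
from h import *
# head top brightness profile now: is head still visible, lateral check
w,m=snap('wrist','w7.png'); b=dict(np.load('w6.npz'));o=manip.get_obs();R=Ro.from_quat(o['tool_rot']).as_matrix();p=o['tcp_pos']
g=cv2.cvtColor(w,cv2.COLOR_RGB2GRAY)
print('head pred',[proj('wrist',m,p+R@[x-2.5,y+.6,80]).round(0).tolist() for x,y in [(8,-8),(8,8),(-8,-8)]])
print('front edge',[proj('wrist',m,p+R@[10.5,y,70]).round(0).tolist() for y in (-12.5,13.5)])
for v in range(196,240,3): print(v,g[v,290:352:3].tolist())
E
```

```text
t 10.8 moved in w6 tool axes [ 3.28  1.68 68.35] rot [-0.16  0.05 -0.  ] F tool [ 0.2 -0.5  0.7] M [ 0.09 -0.11  0.01] q [-0.5  -0.11  1.69  0.06  1.36  0.33]
head pred [[309.0, 231.0], [332.0, 231.0], [309.0, 253.0]]
front edge [[301.0, 228.0], [341.0, 228.0]]
196 [240, 239, 240, 238, 208, 148, 150, 146, 153, 149, 146, 147, 145, 103, 59, 70, 119, 121, 121, 120, 93]
199 [240, 240, 237, 238, 196, 147, 148, 149, 147, 148, 145, 136, 66, 58, 67, 69, 104, 120, 124, 125, 117]
202 [238, 238, 239, 239, 231, 154, 150, 148, 147, 144, 111, 53, 63, 69, 67, 70, 81, 123, 124, 123, 125]
205 [238, 239, 240, 230, 233, 146, 147, 147, 143, 72, 58, 70, 67, 70, 68, 70, 79, 122, 123, 127, 123]
208 [240, 239, 230, 147, 149, 147, 148, 119, 58, 64, 68, 73, 69, 69, 73, 68, 101, 124, 123, 122, 121]
211 [239, 233, 148, 148, 147, 143, 82, 57, 69, 71, 70, 67, 72, 76, 71, 73, 113, 122, 120, 120, 118]
214 [231, 146, 147, 148, 110, 54, 65, 72, 73, 69, 72, 71, 72, 70, 70, 69, 105, 125, 120, 120, 120]
217 [145, 144, 145, 76, 67, 66, 72, 93, 105, 113, 114, 107, 94, 74, 69, 68, 98, 119, 121, 120, 121]
220 [87, 91, 63, 87, 73, 77, 111, 115, 118, 116, 117, 116, 115, 114, 79, 71, 102, 121, 121, 122, 122]
223 [55, 69, 102, 121, 90, 118, 116, 114, 115, 114, 117, 115, 116, 116, 116, 80, 105, 120, 124, 124, 124]
226 [88, 115, 121, 102, 109, 117, 90, 83, 84, 87, 84, 85, 89, 89, 120, 114, 119, 123, 125, 127, 123]
229 [119, 120, 120, 110, 89, 85, 87, 85, 89, 88, 86, 85, 90, 85, 85, 86, 86, 116, 126, 118, 121]
232 [112, 119, 121, 116, 90, 87, 88, 90, 87, 90, 87, 87, 87, 88, 86, 86, 86, 108, 121, 122, 117]
235 [198, 118, 124, 128, 109, 104, 105, 82, 83, 79, 83, 84, 83, 85, 106, 106, 107, 134, 119, 116, 118]
238 [218, 134, 122, 123, 71, 42, 24, 27, 18, 30, 23, 24, 30, 26, 26, 51, 89, 158, 118, 115, 157]
```

>>> play_rows(targets="0.0 -0.0003 -0.0009 0 0 0 0;0.0 0 0 0.001 0 0 0;0.0 0 0 0.001 0 0 0;0.0 0 0 0.001 0 0 0;0.0 0 0 0.001 0 0 0;0.0 0 0 0.001 0 0 0;0.0 0 0 0.001 0 0 0;0.0 0 0 0 0 0 0;0.0 0 0 0 0 0 0;0.0 0 0 0 0 0 0")

```text
t: 12.1
tcp_pos: [479.8, -198.2, 151.0]
tool_rot: [0.928, 0.358, 0.087, 0.059]
ft_force: [0.3, 0.4, -1.4]
gripper_width: 13.7
grasp_force: 98.7
```

```bash
python3 st.py
```

```text
t 12.1 moved in w6 tool axes [ 2.9   0.6  74.67] rot [-0.13  0.04 -0.  ] F tool [ 0.3 -0.3  1.4] M [ 0.16 -0.1  -0.02] q [-0.49 -0.11  1.7   0.06  1.35  0.33]
```

>>> play_rows(targets="0.0 0 0 0.0005 0 0 0;0.0 0 0 0.0005 0 0 0;0.0 0 0 0.0005 0 0 0;0.0 0 0 0.0005 0 0 0;0.0 0 0 0.0005 0 0 0;0.0 0 0 0 0 0 0;0.0 0 0 0 0 0 0;0.0 0 0 0 0 0 0;0.0 0 0 0 0 0 0;0.0 0 0 0 0 0 0")

```text
t: 13.35
tcp_pos: [480.3, -198.3, 148.5]
tool_rot: [0.928, 0.358, 0.087, 0.059]
ft_force: [0.0, -0.3, -2.2]
gripper_width: 13.8
grasp_force: 98.7
```

```bash
python3 st.py
```

```text
t 13.35 moved in w6 tool axes [ 2.87  0.59 77.19] rot [-0.12  0.04 -0.  ] F tool [-0.5 -0.1  2.2] M [ 0.13 -0.07  0.02] q [-0.49 -0.1   1.7   0.06  1.35  0.33]
```

>>> play_rows(targets="0.0 0 0 0.0005 0 0 0;0.0 0 0 0.0005 0 0 0;0.0 0 0 0.0005 0 0 0;0.0 0 0 0 0 0 0;0.0 0 0 0 0 0 0;0.0 0 0 0 0 0 0;0.0 0 0 0 0 0 0;0.0 0 0 0 0 0 0;0.0 0 0 0 0 0 0;0.0 0 0 0 0 0 0")

```text
t: 14.6
tcp_pos: [480.6, -198.4, 147.1]
tool_rot: [0.928, 0.358, 0.087, 0.059]
ft_force: [-0.3, 0.0, -1.6]
gripper_width: 13.9
grasp_force: 98.7
```

```bash
python3 st.py
```

```text
t 14.6 moved in w6 tool axes [ 2.87  0.58 78.71] rot [-0.12  0.04 -0.  ] F tool [-0.4 -0.5  1.5] M [ 0.15 -0.08 -0.03] q [-0.49 -0.1   1.7   0.06  1.34  0.33]
```

>>> play_rows(targets="0.0 0 0 0.0005 0 0 0;0.0 0 0 0.0005 0 0 0;0.0 0 0 0.0005 0 0 0;0.0 0 0 0.0005 0 0 0;0.0 0 0 0 0 0 0;0.0 0 0 0 0 0 0;0.0 0 0 0 0 0 0;0.0 0 0 0 0 0 0;0.0 0 0 0 0 0 0;0.0 0 0 0 0 0 0")

```text
t: 15.85
tcp_pos: [481.0, -198.5, 145.1]
tool_rot: [0.928, 0.358, 0.087, 0.059]
ft_force: [0.1, 0.0, -1.4]
gripper_width: 13.8
grasp_force: 98.7
```

```bash
python3 st.py
```

```text
t 15.85 moved in w6 tool axes [ 2.89  0.59 80.7 ] rot [-0.12  0.04 -0.  ] F tool [-0.  -0.2  1.4] M [ 0.14 -0.1  -0.01] q [-0.49 -0.1   1.7   0.06  1.34  0.33]
```

>>> play_rows(targets="0.0 0 0 0.0004 0 0 0;0.0 0 0 0.0004 0 0 0;0.0 0 0 0.0004 0 0 0;0.0 0 0 0.0004 0 0 0;0.0 0 0 0.0004 0 0 0;0.0 0 0 0 0 0 0;0.0 0 0 0 0 0 0;0.0 0 0 0 0 0 0;0.0 0 0 0 0 0 0;0.0 0 0 0 0 0 0")

```text
t: 17.1
tcp_pos: [481.5, -198.6, 143.2]
tool_rot: [0.928, 0.358, 0.087, 0.059]
ft_force: [-0.5, -0.2, -1.1]
gripper_width: 13.9
grasp_force: 98.7
```

```bash
python3 st.py
```

```text
t 17.1 moved in w6 tool axes [ 2.89  0.6  82.69] rot [-0.12  0.04 -0.  ] F tool [-0.6 -0.3  1. ] M [ 0.14 -0.08 -0.02] q [-0.49 -0.1   1.7   0.06  1.33  0.33]
```

>>> play_rows(targets="0.0 0 0 0.0004 0 0 0;0.0 0 0 0.0004 0 0 0;0.0 0 0 0.0004 0 0 0;0.0 0 0 0.0004 0 0 0;0.0 0 0 0.0004 0 0 0;0.0 0 0 0 0 0 0;0.0 0 0 0 0 0 0;0.0 0 0 0 0 0 0;0.0 0 0 0 0 0 0;0.0 0 0 0 0 0 0")

```text
t: 18.35
tcp_pos: [481.8, -198.7, 141.2]
tool_rot: [0.928, 0.358, 0.087, 0.059]
ft_force: [-0.0, -0.3, -1.7]
gripper_width: 13.8
grasp_force: 98.7
```

```bash
python3 st.py
```

```text
t 18.35 moved in w6 tool axes [ 2.88  0.57 84.71] rot [-0.12  0.04  0.  ] F tool [-0.4 -0.1  1.6] M [ 0.13 -0.15 -0.01] q [-0.49 -0.09  1.7   0.06  1.33  0.33]
```

>>> play_rows(targets="0.0 0 0 0.0005 0 0 0;0.0 0 0 0.0005 0 0 0;0.0 0 0 0.0005 0 0 0;0.0 0 0 0.0005 0 0 0;0.0 0 0 0.0005 0 0 0;0.0 0 0 0.0005 0 0 0;0.0 0 0 0 0 0 0;0.0 0 0 0 0 0 0;0.0 0 0 0 0 0 0;0.0 0 0 0 0 0 0")

```text
t: 19.6
tcp_pos: [482.5, -198.8, 138.3]
tool_rot: [0.928, 0.358, 0.087, 0.059]
ft_force: [0.1, 0.4, -2.3]
gripper_width: 13.8
grasp_force: 98.7
```

```bash
python3 st.py
```

```text
t 19.6 moved in w6 tool axes [ 2.91  0.59 87.68] rot [-0.12  0.04 -0.01] F tool [ 0.1 -0.6  2.2] M [ 0.2  -0.11  0.  ] q [-0.49 -0.09  1.71  0.06  1.32  0.33]
```

>>> play_rows(targets="0.0 0 0 0.0004 0 0 0;0.0 0 0 0.0004 0 0 0;0.0 0 0 0.0004 0 0 0;0.0 0 0 0.0004 0 0 0;0.0 0 0 0.0004 0 0 0;0.0 0 0 0 0 0 0;0.0 0 0 0 0 0 0;0.0 0 0 0 0 0 0;0.0 0 0 0 0 0 0;0.0 0 0 0 0 0 0")

```text
t: 20.85
tcp_pos: [482.9, -198.9, 136.3]
tool_rot: [0.928, 0.358, 0.087, 0.059]
ft_force: [-0.1, 0.9, -2.2]
gripper_width: 14.0
grasp_force: 98.7
```

```bash
python3 st.py
```

```text
t 20.85 moved in w6 tool axes [ 2.89  0.59 89.7 ] rot [-0.12  0.04 -0.01] F tool [ 0.3 -1.2  2.1] M [ 0.17 -0.12 -0.02] q [-0.49 -0.09  1.71  0.06  1.32  0.33]
```

>>> play_rows(targets="0.0 0 0 0.0004 0 0 0;0.0 0 0 0.0004 0 0 0;0.0 0 0 0.0004 0 0 0;0.0 0 0 0 0 0 0;0.0 0 0 0 0 0 0;0.0 0 0 0 0 0 0;0.0 0 0 0 0 0 0;0.0 0 0 0 0 0 0;0.0 0 0 0 0 0 0;0.0 0 0 0 0 0 0")

```text
t: 22.1
tcp_pos: [483.2, -199.0, 135.5]
tool_rot: [0.928, 0.358, 0.087, 0.059]
ft_force: [-3.4, 1.2, 4.9]
gripper_width: 13.6
grasp_force: 99.7
```

```bash
python3 st.py
```

```text
t 22.1 moved in w6 tool axes [ 2.99  0.81 90.55] rot [-0.15  0.05 -0.01] F tool [-1.2 -2.3 -5.5] M [ 0.6  -0.19 -0.  ] q [-0.49 -0.09  1.71  0.06  1.32  0.33]
```

>>> play_rows(targets="0.0 0 0 0.0004 0 0 0;0.0 0 0 0.0004 0 0 0;0.0 0 0 0.0002 0 0 0;0.0 0 0 0 0 0 0;0.0 0 0 0 0 0 0;0.0 0 0 0 0 0 0;0.0 0 0 0 0 0 0;0.0 0 0 0 0 0 0;0.0 0 0 0 0 0 0;0.0 0 0 0 0 0 0")

```text
t: 23.35
tcp_pos: [483.5, -199.1, 135.4]
tool_rot: [0.928, 0.358, 0.087, 0.059]
ft_force: [-6.3, 2.0, 11.3]
gripper_width: 13.8
grasp_force: 100.5
```

```bash
python3 st.py
```

```text
t 23.35 moved in w6 tool axes [ 3.12  1.06 90.72] rot [-0.19  0.06 -0.01] F tool [ -1.8  -3.7 -12.4] M [ 1.02 -0.4   0.03] q [-0.49 -0.09  1.71  0.06  1.32  0.33]
```

The key bottomed at 90.5 mm of travel, which matches a fully home fit, with about 14 N of contact. I back off slightly and start the clockwise turn about the screw axis, at tool (-2.5, 0.7).

>>> play_rows(targets="0.0 0 0 -0.0006 0 0 0;0.0 0 0 -0.0005 0 0 0;0.0 0 0 0 0 0 0;0.0 0.00006 0.00026 0 0 0 6;0.0 0.00006 0.00026 0 0 0 6;0.0 0.00006 0.00026 0 0 0 6;0.0 0.00006 0.00026 0 0 0 6;0.0 0 0 0 0 0 0;0.0 0 0 0 0 0 0;0.0 0 0 0 0 0 0")

```text
t: 24.6
tcp_pos: [483.8, -199.7, 135.5]
tool_rot: [0.982, 0.158, 0.097, 0.039]
ft_force: [-3.2, 1.9, 4.7]
gripper_width: 13.8
grasp_force: 99.7
```

```bash
python3 st.py
```

```text
t 24.6 moved in w6 tool axes [ 2.98  1.62 90.74] rot [-0.1   0.06 23.92] F tool [-0.5 -2.7 -5.4] M [ 0.67 -0.18 -0.02] q [-0.49 -0.08  1.7   0.06  1.32  0.75]
```

>>> play_rows(targets="0.0 0 0 -0.0002 0 0 0;0.0 0 0 0 0 0 0;0.0 0 0 0 0 0 0;0.0 0.00006 0.00026 0 0 0 6;0.0 0.00006 0.00026 0 0 0 6;0.0 0.00006 0.00026 0 0 0 6;0.0 0.00006 0.00026 0 0 0 6;0.0 0.00006 0.00026 0.0002 0 0 6;0.0 0.00006 0.00026 0.0002 0 0 6;0.0 0.00006 0.00026 0.0002 0 0 6")

```text
t: 25.85
tcp_pos: [484.1, -201.2, 134.9]
tool_rot: [0.973, -0.207, 0.104, 0.001]
ft_force: [-3.6, 2.4, 4.5]
gripper_width: 14.0
grasp_force: 99.6
```

```bash
python3 st.py
```

```text
t 25.85 moved in w6 tool axes [ 2.09  2.82 91.44] rot [-3.000e-02  6.000e-02  6.617e+01] F tool [-0.4 -3.4 -5.2] M [ 0.95 -0.18 -0.08] q [-0.5  -0.08  1.7   0.06  1.32  1.48]
```

>>> play_rows(targets="0.0 0 0 0 0 0 0;0.0 0.00006 0.00026 0.0001 0 0 6;0.0 0.00006 0.00026 0.0001 0 0 6;0.0 0.00006 0.00026 0.0001 0 0 6;0.0 0.00006 0.00026 0.0001 0 0 6;0.0 0.00002 0.00008 0 0 0 2;0.0 0 0 0 0 0 0;0.0 0 0 0 0 0 0;0.0 0 0 0 0 0 0;0.0 0 0 0 0 0 0")

```text
t: 27.1
tcp_pos: [483.8, -202.1, 134.4]
tool_rot: [0.903, -0.417, 0.102, -0.022]
ft_force: [-4.0, 3.7, 4.4]
gripper_width: 13.7
grasp_force: 99.6
```

```bash
python3 st.py
```

```text
t 27.1 moved in w6 tool axes [ 1.2   3.19 91.87] rot [1.000e-02 7.000e-02 9.184e+01] F tool [ 0.1 -4.6 -5.3] M [ 1.17  0.04 -0.05] q [-0.5  -0.08  1.7   0.06  1.32  1.93]
```

>>> play_rows(targets="0.0 -0.0004 -0.0002 -0.0005 0 0 -4;0.0 0 -0.0002 0 0 0 -3;0.0 0 0 -0.003 0 0 0;0.0 0 0 -0.004 0 0 0;0.0 0 0 -0.004 0 0 0;0.0 0 0 -0.005 0 0 0;0.0 0 0 -0.015 0 0 0;0.0 0 0 -0.02 0 0 0;0.0 0 0 -0.02 0 0 0;0.0 0 0 -0.02 0 0 0")

```text
t: 28.35
tcp_pos: [465.3, -197.8, 226.1]
tool_rot: [0.926, -0.363, 0.104, -0.015]
ft_force: [-0.7, -0.5, -2.0]
gripper_width: 13.9
grasp_force: 98.6
```

```bash
python3 st.py; python3 - <<'E'
from h import *
o=manip.get_obs();R0=Ro.from_quat(o['tool_rot']);print(o['tcp_pos'])
for yaw in (-1.25,-30,-45):
    a=np.radians(yaw);x=np.array([np.cos(a),np.sin(a),0]);z=np.array([0,0,-1.]);T=np.column_stack([x,np.cross(z,x),z])
    print(yaw,(R0.inv()*Ro.from_matrix(T)).as_rotvec(degrees=True).round(2))
w,m=snap('wrist','w8.png')
R=R0.as_matrix();np.savez('w8.npz',p=o['tcp_pos'],q=o['tool_rot'],**m)
# screw head check: rotate patch around expected head
b=dict(np.load('w6.npz'));Rb=Ro.from_quat(b['q']).as_matrix();H=b['p']+Rb@np.array([0.5,1.3,148]); u,v=proj('wrist',m,H);print(u,v)
g=cv2.cvtColor(w,cv2.COLOR_RGB2GRAY);x0,y0=int(u)-16,int(v)-16
p=cv2.resize(g[y0:y0+32,x0:x0+32],None,fx=10,fy=10,interpolation=cv2.INTER_CUBIC)
for thr in (195,205,215):
    cs,_=cv2.findContours((p>thr).astype(np.uint8),cv2.RETR_LIST,cv2.CHAIN_APPROX_SIMPLE)
    for c in cs:
        if cv2.contourArea(c)>5000: print(thr,cv2.minAreaRect(c),cv2.contourArea(c))
E
```

```text
t 28.35 moved in w6 tool axes [ 1.5   3.44 -1.79] rot [-0.12  0.2  85.  ] F tool [-1.1 -0.4  1.8] M [ 0.1  -0.07 -0.07] q [-0.51 -0.18  1.61  0.06  1.51  1.81]
[ 465.28785663 -197.7918979   226.13582193]
-1.25 [ -1.95 -12.23 -41.4 ]
-30 [ -4.82 -11.14 -12.76]
-45 [ -6.22 -10.39   2.18]
320.7927409002417 214.70977838522225
```

>>> play_rows(targets="0.0 0 0 0 -0.39 -2.446 -8.28;0.0 0 0 0 -0.39 -2.446 -8.28;0.0 0 0 0 -0.39 -2.446 -8.28;0.0 0 0 0 -0.39 -2.446 -8.28;0.0 0 0 0 -0.39 -2.446 -8.28;0.0 0.0107 -0.0474 0 0 0 0;0.0 0.0107 -0.0474 0 0 0 0;0.0 0.0107 -0.0474 0 0 0 0;0.0 0.0107 -0.0474 0 0 0 0;0.0 0.0107 -0.0474 0 0 0 0")

```text
t: 29.65
tcp_pos: [524.5, 39.6, 224.9]
tool_rot: [1.0, -0.011, 0.0, -0.0]
ft_force: [-0.2, -0.7, -1.0]
gripper_width: 13.7
grasp_force: 98.6
```

>>> play_rows(targets="0.0 0.0107 -0.0474 0 0 0 0;0.0 0.0107 -0.0474 0 0 0 0;0.0 0.0107 -0.0474 0 0 0 0;0.0 0.0107 -0.0474 0 0 0 0;0.0 0 0 0.02 0 0 0;0.0 0 0 0.02 0 0 0;0.0 0 0 0.01 0 0 0;0.0 0 0 0 0 0 0;0.0 0 0 0 0 0 0;0.0 0 0 0 0 0 0")

```text
t: 30.9
tcp_pos: [571.3, 226.7, 175.5]
tool_rot: [1.0, -0.011, 0.0, -0.001]
ft_force: [-0.7, -0.9, -2.7]
gripper_width: 14.1
grasp_force: 98.7
```

```bash
python3 - <<'E'
from h import *
o=manip.get_obs();R0=Ro.from_quat(o['tool_rot']);R=R0.as_matrix();print(o['t'],o['tcp_pos'])
a=np.radians(-1.25);x=np.array([np.cos(a),np.sin(a),0]);z=np.array([0,0,-1.]);T=np.column_stack([x,np.cross(z,x),z])
print('rot left',(R0.inv()*Ro.from_matrix(T)).as_rotvec(degrees=True).round(2),'shift tool',(R.T@(np.array([571,226.8,76.8])-o['tcp_pos'])).round(1))
w,m=snap('wrist','w9.png');g=cv2.cvtColor(w,cv2.COLOR_RGB2GRAY)
pr=[proj('wrist',m,o['tcp_pos']+R@[10.5,y,70]).round(0).tolist() for y in (-12.5,0.5,13.5)];print('front edge pred',pr)
u=int(pr[1][0]);print(g[205:250,u-6].tolist())
E
```

```text
30.9 [571.3210768  226.71641095 175.52714182]
rot left [-0.07 -0.02 -0.01] shift tool [-0.4  0.  98.7]
front edge pred [[300.0, 228.0], [320.0, 228.0], [340.0, 228.0]]
[40, 38, 35, 42, 38, 39, 36, 42, 39, 36, 36, 32, 34, 39, 35, 37, 35, 34, 37, 36, 35, 37, 66, 92, 104, 107, 105, 109, 106, 107, 100, 55, 25, 33, 29, 34, 31, 32, 34, 33, 32, 33, 33, 33, 31]
```

The front edge is still where predicted (v=228), so the key has not slipped. I lower it into the stand.

>>> play_rows(targets="0.0 -0.0004 0 0.02 0 0 0;0.0 0 0 0.02 0 0 0;0.0 0 0 0.015 0 0 0;0.0 0 0 0.01 0 0 0;0.0 0 0 0.01 0 0 0;0.0 0 0 0.01 0 0 0;0.0 0 0 0.006 0 0 0;0.0 0 0 0.004 0 0 0;0.0 0 0 0.002 0 0 0;0.0 0 0 0 0 0 0")

```text
t: 32.2
tcp_pos: [570.5, 226.8, 77.5]
tool_rot: [1.0, -0.011, -0.001, -0.0]
ft_force: [-0.4, -0.3, -1.4]
gripper_width: 13.8
grasp_force: 98.8
```

```bash
python3 -c "
from h import *
o=manip.get_obs();print(o['tcp_pos'],o['ft_force'])"
```

```text
[570.45732991 226.78179478  77.49612848] [-0.42795407 -0.29356812 -1.36949873]
```

Lower another 0.7 mm, release, and rise clear.

>>> play_rows(targets="0.0 0 0 0.0004 0 0 0;0.0 0 0 0.0003 0 0 0;0.0 0 0 0 0 0 0;0.03 0 0 0 0 0 0;0.05 0 0 0 0 0 0;0.085 0 0 0 0 0 0;0.085 0 0 0 0 0 0;0.085 0 0 0 0 0 0;0.085 0 0 -0.015 0 0 0;0.085 0 0 -0.03 0 0 0")

```text
t: 33.45
tcp_pos: [569.8, 226.5, 121.8]
tool_rot: [1.0, -0.011, -0.002, 0.0]
ft_force: [-0.3, 0.3, 0.7]
gripper_width: 85.1
grasp_force: 0.0
```

>>> play_rows(targets="0.085 0 0 -0.05 0 0 0;0.085 0 0 -0.05 0 0 0;0.085 0 0 0 0 0 0;0.085 0 0 0 0 0 0;0.085 0 0 0 0 0 0;0.085 0 0 0 0 0 0;0.085 0 0 0 0 0 0;0.085 0 0 0 0 0 0;0.085 0 0 0 0 0 0;0.085 0 0 0 0 0 0")

```text
t: 34.7
tcp_pos: [570.6, 226.7, 221.7]
tool_rot: [1.0, -0.011, -0.001, -0.0]
ft_force: [0.2, 0.4, 0.1]
gripper_width: 84.8
grasp_force: 0.0
```

```bash
python3 - <<'E'
from h import *
a=cv2.imread('pics/d2.png')
s,_=snap('scene','s9.png');d,_=snap('side','d9.png')
for n,new in (('scene',s),('side',d)):
    old=cv2.imread('pics/%s0.png'%n); new=new[:,:,::-1]
    bx=(265,165,60,45) if n=='scene' else (255,275,60,60)
    x,y,w,h=bx; A=old[y:y+h,x:x+w].astype(int);B=new[y:y+h,x:x+w].astype(int)
    # dark bar mask overlap
    da=(A.max(2)<60);db=(B.max(2)<60);print(n,da.sum(),db.sum(),(da&db).sum())
    hx=(335,300) if n=='scene' else (329,190)
o=manip.get_obs();print(o['t'],o['tcp_pos'],o['gripper_width'],o['grasp_force'])
# screw head dimension check from scene
print(cv2.cvtColor(s,7)[296:312,330:352].tolist()[::3])
E
```

```text
scene 582 611 578
side 1142 1164 1133
34.8 [570.59938967 226.6606009  221.732945  ] 84.88289939031027 0.0
[[187, 188, 188, 187, 186, 186, 186, 186, 186, 186, 185, 186, 186, 186, 186, 185, 186, 186, 187, 186, 180, 138], [187, 187, 187, 187, 187, 186, 187, 187, 187, 188, 187, 187, 187, 188, 188, 187, 183, 155, 133, 119, 105, 92], [188, 188, 188, 189, 182, 137, 156, 155, 154, 152, 152, 128, 97, 91, 91, 92, 93, 94, 93, 94, 93, 91], [131, 92, 95, 114, 149, 143, 154, 154, 155, 152, 137, 111, 79, 105, 149, 90, 90, 90, 91, 90, 90, 91], [95, 92, 106, 148, 112, 78, 82, 86, 89, 93, 91, 78, 104, 156, 149, 109, 94, 94, 93, 92, 93, 92], [91, 91, 92, 101, 134, 152, 151, 152, 152, 152, 152, 152, 146, 107, 91, 91, 90, 90, 90, 90, 90, 80]]
```

```bash
python3 - <<'E'
import cv2
for f,v0 in (('w6',211),('w8',214)):
    g=cv2.imread('pics/%s.png'%f,0); print(f)
    for v in range(v0-12,v0+12,2): print(g[v,306:340].tolist())
E
```

```text
w6
[103, 157, 205, 216, 216, 206, 166, 98, 80, 82, 81, 84, 85, 85, 87, 88, 84, 87, 89, 87, 90, 90, 93, 111, 158, 199, 215, 216, 203, 148, 123, 121, 123, 122]
[128, 188, 214, 216, 216, 197, 130, 95, 90, 89, 91, 89, 91, 87, 89, 89, 96, 92, 89, 94, 93, 92, 94, 99, 138, 192, 217, 217, 214, 184, 119, 118, 121, 125]
[188, 211, 215, 214, 215, 203, 166, 129, 106, 109, 111, 103, 106, 108, 104, 104, 110, 112, 115, 136, 138, 120, 133, 141, 162, 194, 214, 215, 214, 208, 164, 128, 123, 124]
[199, 215, 216, 214, 214, 200, 157, 124, 148, 194, 204, 195, 192, 192, 189, 190, 194, 199, 195, 199, 197, 192, 173, 157, 175, 205, 215, 216, 216, 213, 196, 132, 121, 120]
[201, 216, 216, 217, 216, 199, 150, 140, 175, 211, 215, 212, 214, 211, 213, 214, 217, 217, 216, 217, 215, 214, 185, 158, 181, 207, 217, 218, 219, 215, 193, 135, 119, 118]
[190, 213, 215, 216, 213, 199, 146, 127, 175, 209, 210, 211, 215, 216, 217, 218, 216, 215, 216, 218, 218, 215, 180, 160, 180, 207, 215, 216, 214, 208, 161, 127, 119, 122]
[183, 211, 215, 216, 215, 197, 143, 133, 172, 205, 214, 216, 217, 218, 216, 217, 217, 216, 217, 217, 215
[... 2250 characters left out ...]
, 110, 109, 107, 109]
[115, 154, 163, 139, 117, 113, 119, 127, 179, 186, 186, 185, 185, 184, 186, 189, 185, 181, 182, 183, 182, 161, 153, 162, 177, 181, 180, 166, 141, 111, 108, 106, 98, 106]
[98, 112, 119, 135, 147, 144, 118, 126, 178, 184, 184, 183, 186, 187, 185, 181, 182, 187, 185, 184, 184, 162, 150, 158, 175, 174, 156, 127, 114, 110, 106, 91, 87, 118]
[124, 102, 105, 133, 156, 157, 124, 115, 156, 166, 169, 173, 168, 163, 161, 161, 161, 160, 158, 160, 154, 147, 144, 149, 157, 140, 116, 109, 110, 107, 109, 101, 145, 177]
[207, 150, 102, 97, 105, 103, 102, 116, 149, 161, 165, 170, 174, 179, 175, 175, 181, 182, 183, 176, 170, 149, 126, 112, 107, 108, 106, 108, 111, 109, 111, 110, 166, 185]
```

The head lines up with the tool again after its 85° net rotation, so the screw has turned about 84°. The key stands in its cup as before.

```bash
python3 -c "
from h import *
print(job.close_job())"
```

```text
the job is handed in; nothing more can be done
None
```

The job is handed in: the key seated fully on the screw head, the screw turned about 84° clockwise by my measurement, and the key is back upright in its black stand with the arm clear; the judge returned no verdict.

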